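# Hold the packing case open for the model

### The arm

A 6-joint arm with a two-finger parallel gripper is mounted at the origin on the work surface. World frame = base frame: x ahead of the robot, y to its left, z up, the work surface at z = 0. Lengths are in m, angles in rad, forces in N, time in s.
With the tool pointing down it reaches from about 0.425 to 1.125 m from the base axis. Payload 14.9 kg.
Tool frame: the origin (TCP) lies midway between the tips of the shut fingers; the grasp point (between the pads) lies 19 mm behind it (bot.grip_depth is the distance from the TCP to the grasp point, in m); z points along the fingers, y is the line along which they close (so a half turn about z gives the same grasp; the last joint's range is limited). The gripper opens to 91 mm and grips with 3 to 60 N. Pads are 32 mm wide; open, the fingers measure 118 mm over their backs; the gripper's body (76 mm by 178 mm) begins 60 mm behind the grasp point.
Start: joints at [-1.258, 0.379, 1.734, -0, 1.028, -0.033], TCP at [0.237, -0.659, 0.214] pointing down, gripper open.
Joint ranges: [-2.77, 2.77], [-0.74, 2.19], [0, 2.66], [-1.06, 4.2], [0.31, 2.87], [-3.08, 3.08]. Speed limits (rad/s): [1.89, 1.89, 2.39, 3.14, 3.14, 3.14].

### API

Orientations are given as a unit quaternion [w, x, y, z].
In Python, from bench import bot gives the robot as it stands. The module is installed in compiled form; this text tells all that it offers.
- The arm moves only by the tool send_rows, never from a script. Its argument "moves" is a list of rows, each a list of 7 numbers: the finger opening in mm, from 0 to 91.2, then the shift along the tool's x, y, z in mm, then the turn, a rotation vector about the tool's x, y, z in degrees. A call has 1 to 10 rows; each row shifts and turns the commanded pose from where the row before left it, along the tool's axes as they then stand; what a row does not reach is not made up. A row lasts 1/8 s, in which the tool goes at most 62.5 mm and 10.7 degrees, less where a joint would pass 70% of its speed; a pose out of reach is approached as far as the arm can. A call with a gripper value outside its range is refused whole. The fingers move at their own pace and stop on an object; "grip_force" is the grip in N (left out, the last holds). Time passes only in rows, so rows that do not move let the fingers close. It gives the time, the measured TCP pose, the force, the opening and the grip force at its end, in the units of the state.
- bot.sense(): the state, without advancing time (a new reading comes with each control period).
- bot.capture(name): name is "side" or "top"; returns a dict with "image" (420x560x3 uint8, red, green, blue), "fx", "fy", "cx", "cy" (pixels), "extrinsics" (4x4, takes a point from camera to world coordinates). Camera axes: x right, y down, z forward; pixel columns grow to the right and rows downward; lengths in m; the calibration is good to about 2 mm. A picture is of the moment at which its call begins. There is no depth.
- bot.job_done(): hands the job in; it is judged then, once.
The state is a dict: "clock": time; "joint_pos": joint angles; "joint_velocities": joint speeds; "effort": joint torques, N m; "position": TCP position; "ee_rot": TCP orientation; "contact_force": force on the tool from outside, world axes, zero at the start; "wrist_torque": the same for the moment, N m; "gripper_width": finger opening in m; "finger_force": force on a finger pad.
Only numpy, scipy, OpenCV 4.12 (cv2) and the standard library are available. Lean on these libraries where they do the work, as an engineer would, in place of code of your own. Each camera call takes 0.05 s, during which the arm holds its last target. There are 200 camera calls.

### The job

The little cardboard house is about to be packed into the plywood case that it stands in front of. Lift the lid of that case by its tab until it is open at 60 degrees (give or take five) and keep holding it there: it drops shut if let go, so finish while still holding it in the gripper. Keep the other case shut and leave the house and everything else on the table where they are.

Things in the scene. Friction and masses are not known exactly. Their poses are not given: they have to be found in the camera images.
- case_a: the plywood case standing on the left (+y) (fixed to the table), open-topped box 170 deep (x) x 200 wide (y) x 80 high, closed by a hinged lid; origin at the centre of its underside, its own -x is the front, towards the robot, +x the hinge side. The two cases look alike
- case_b: the plywood case standing on the right (-y) (fixed to the table), open-topped box 170 deep (x) x 200 wide (y) x 80 high, closed by a hinged lid; origin at the centre of its underside, its own -x is the front, towards the robot, +x the hinge side. The two cases look alike
- lid_a (a joint): angle of the left lid in rad: 0 shut, grows as its front edge rises, stops at 1.45. Hinge along the case's y, on top of the far (+x) wall: 85 mm +x of the case's origin, 80.5 mm above the table. The lid is a plywood slab 170 x 200 x 8 mm of 0.25 to 0.5 kg with almost no hinge friction: let go, it drops shut from any angle
- lid_b (a joint): angle of the right lid in rad: 0 shut, grows as its front edge rises, stops at 1.45. Hinge along the case's y, on top of the far (+x) wall: 85 mm +x of the case's origin, 80.5 mm above the table. The lid is a plywood slab 170 x 200 x 8 mm of 0.25 to 0.5 kg with almost no hinge friction: let go, it drops shut from any angle
- lid_a_tab (a point): in the left lid's wooden tab, a bar 18 wide (along y), 14 thick, sticking out 45 mm from the middle of the lid's front edge in the lid's plane. The point: mid width and thickness, 30 mm out from the edge, 200 mm from the hinge, 7 mm above the lid's underside; 87.5 mm above the table when shut. Turns with the lid: x to the hinge. Gripped across y it pivots in the pads
- lid_b_tab (a point): in the right lid's wooden tab, a bar 18 wide (along y), 14 thick, sticking out 45 mm from the middle of the lid's front edge in the lid's plane. The point: mid width and thickness, 30 mm out from the edge, 200 mm from the hinge, 7 mm above the lid's underside; 87.5 mm above the table when shut. Turns with the lid: x to the hinge. Gripped across y it pivots in the pads
- house: small cardboard model house, 55 x 55 mm with a four-sided pyramid roof, 110 high; loose, it stands on the table in front (robot side) of one of the two cases, about 185 mm from that case's origin and at least 270 mm from the other's; origin at the centre of its underside
- tape: roll of brown packing tape lying flat, 84 across, 48 high, hole 68; loose, stands in front of the case that the house is not in front of; origin at the centre of its underside
- glue: bystander: glue bottle, 48 across, 120 high, standing between the cases; origin at the centre of its underside
- pyramid: bystander: cardboard pyramid, about 60 x 60, 65 high, to the left; origin at the centre of its underside
- spool: bystander: wooden spool, 48 across, 50 high, to the right; origin at the centre of its underside
- brush: bystander: flat brush lying on the table left of the left case; origin at its underside
- pot: bystander: white cup, 72 across, 90 high, right of the right case; origin at the centre of its underside
- tin: bystander: metal tin, 64 across, 90 high, in front of the glue bottle, between house and tape; origin at the centre of its underside

How it is judged:
By the outcome, as a careful person would: the job done as asked, in the order asked, and still so for the second after the job is handed in, while the arm keeps its last pose, push and grip.
It also fails if it takes over 32 s, if anything falls off the work surface, if the arm or the gripper's body presses on something with over 40 N, if the wrist force passes 120 N, or if a joint passes its speed limit or range.

## Working session

There is one attempt and no reset: what is moved stays moved. The work goes in short steps, Python scripts to look and compute and a tool call to move; the robot and the scene stay as the last step left them, time stands still between calls to the robot, and variables do not carry over. Pictures are saved under pics/ and viewed, at most 10 in all, crops included, and the job is handed in when it is done.

Besides the shell and the picture viewer there is one more tool, called after "Call:" as name([rows], argument=value, ...), one row to a line, values as JSON. send_rows: Moves the arm, as the interface text tells. Its arguments: {"type":"object","properties":{"moves":{"type":"array","items":{"type":"array","items":{"type":"number"}}},"grip_force":{"type":"number"}},"required":["moves"]}

```bash
mkdir -p pics; python3 - <<'E'
from bench import bot
import cv2,numpy as np
for n in("top","side"):
    c=bot.capture(n); cv2.imwrite(f"pics/{n}0.png",c["image"][:,:,::-1])
    print(n,c["fx"],c["fy"],c["cx"],c["cy"],np.round(c["extrinsics"],4).tolist())
s=bot.sense();print(s["clock"],s["position"],s["ee_rot"],bot.grip_depth)
E
```

```text
top 383.378946871392 383.378946871392 278.977080435698 214.63581804914128 [[-0.0132, -0.9822, 0.1876, 0.3877], [-0.9999, 0.0131, -0.0018, -0.0023], [-0.0007, -0.1876, -0.9822, 1.1226], [0.0, 0.0, 0.0, 1.0]]
side 530.6919620447502 530.6919620447502 286.3074735370715 210.17158345069126 [[-0.9628, -0.204, 0.1771, 0.2729], [-0.2702, 0.7264, -0.632, 1.0289], [0.0003, -0.6563, -0.7545, 1.308], [0.0, 0.0, 0.0, 1.0]]
0.1 [ 0.23714843 -0.65822381  0.21334319] [-4.89999969e-04  9.85087666e-01  1.72052453e-01 -5.77243251e-05] 0.0188
```

View pics/top0.png

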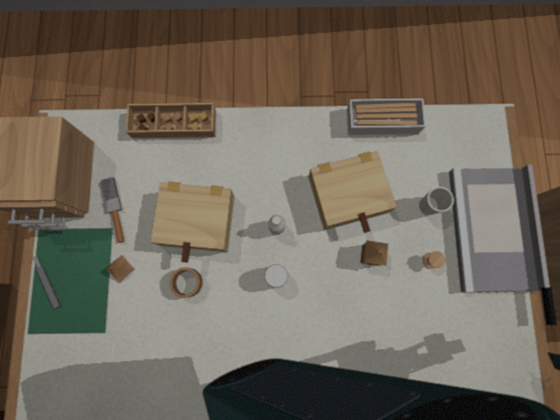

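View pics/side0.png

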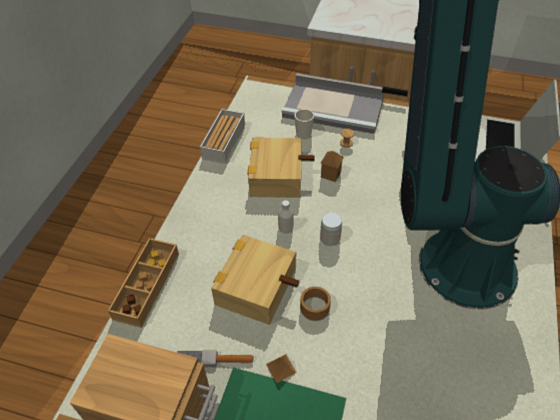

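The house is the brown block at top view (375,253), in front of the right case (b), whose lid tab is at (364,222). The tape ring at (186,282) is in front of the left case. I'll zoom in on case b in both views.

```bash
python3 - <<'E'
import cv2,numpy as np
a=cv2.imread("pics/top0.png")[145:275,300:400]; b=cv2.imread("pics/side0.png")[125:205,240:350]
f=lambda i,k:cv2.resize(i,None,fx=k,fy=k,interpolation=cv2.INTER_CUBIC)
A=f(a,4);B=f(b,3.5)
o=np.zeros((600,800,3),np.uint8);o[:A.shape[0],:A.shape[1]]=A;o[:B.shape[0],402:402+B.shape[1]]=B
cv2.imwrite("pics/crop.png",o)
for n,(x0,y0,x1,y1) in {"top":(340,205,400,275),"side":(290,145,350,185)}.items():
    im=cv2.imread(f"pics/{n}0.png"); h=cv2.cvtColor(im,cv2.COLOR_BGR2HSV)
    m=((h[...,0]<16)&(h[...,1]>90)&(h[...,2]<115)).astype(np.uint8)
    w=np.zeros_like(m);w[y0:y1,x0:x1]=m[y0:y1,x0:x1]
    for c in cv2.findContours(w,cv2.RETR_EXTERNAL,cv2.CHAIN_APPROX_NONE)[0]:
        if cv2.contourArea(c)>15: print(n,cv2.contourArea(c),cv2.minAreaRect(c),cv2.boxPoints(cv2.minAreaRect(c)).round(1).tolist())
E
```

```text
top 463.5 ((373.9634094238281, 252.82925415039062), (24.40536880493164, 22.196739196777344), 6.340191841125488) [[360.6000061035156, 262.5], [363.1000061035156, 240.5], [387.29998779296875, 243.10000610351562], [384.8999938964844, 265.20001220703125]]
top 85.5 ((363.4120178222656, 222.01600646972656), (18.60408592224121, 7.244861125946045), 79.69515228271484) [[358.20001220703125, 213.5], [365.29998779296875, 212.1999969482422], [368.6000061035156, 230.5], [361.5, 231.8000030517578]]
side 55.0 ((306.0, 157.5), (5.0, 14.0), 90.0) [[299.0, 155.0], [313.0, 155.0], [313.0, 160.0], [299.0, 160.0]]
```

View pics/crop.png

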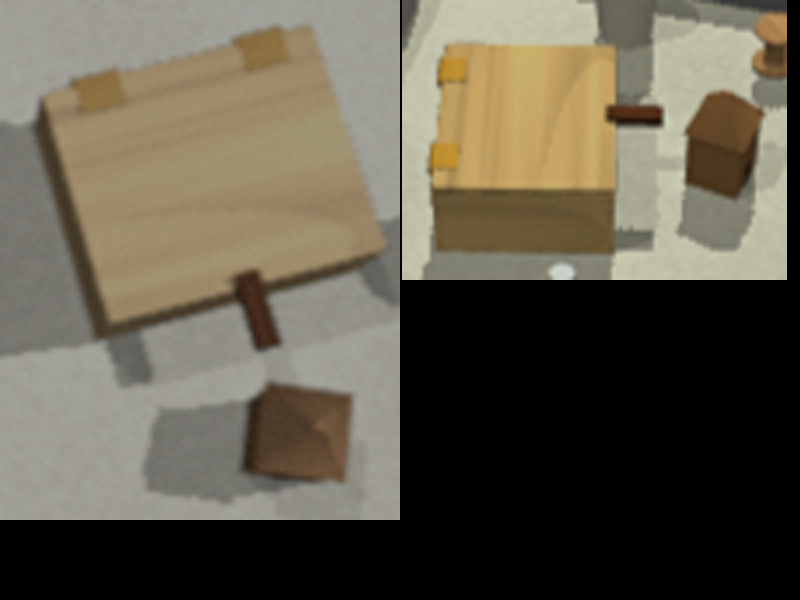

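The crop shows the lid's four top corners (top view about (311,169), (378,151), (396,207), (327,225)) and the tab running from the front edge to its end at about (366,231). The house is just clear of the tab. Next I'll cast rays at z=88.5 mm and check the sizes.

```bash
cat > h.py <<'E'
from bench import bot
import cv2,numpy as np
C={n:bot.capture(n) for n in("top","side")}
def ray(n,u,z):
    c=C[n];E=c["extrinsics"];d=E[:3,:3]@np.array([(u[0]-c["cx"])/c["fx"],(u[1]-c["cy"])/c["fy"],1])
    return E[:3,3]+d*(z-E[2,3])/d[2]
E
python3 - <<'E'
from h import *
r=lambda v:np.round(v,4).tolist()
ct=(np.array([(45,98),(312,26),(383,247),(108,322)])+.5)/4-.5+[300,145]
cs=(np.array([(434-402,188),(443-402,45),(616-402,46),(614-402,188)])+.5)/3.5-.5+[240,125]
for n,c in(("top",ct),("side",cs)):
    P=np.array([ray(n,u,.0885)[:2] for u in c]);L=[np.linalg.norm(P[i]-P[(i+1)%4]) for i in range(4)]
    ax=(P[0]+P[1]-P[2]-P[3]);ay=P[0]+P[3]-P[1]-P[2];
    yaw=np.degrees([np.arctan2(ax[1],ax[0]),np.arctan2(-ay[0],ay[1])])
    print(n,"sides",r(L),"centre",r(P.mean(0)),"yaw",r(yaw))
    t=np.radians(yaw.mean());print(" tab pred",r(P.mean(0)-.115*np.array([np.cos(t),np.sin(t)])))
for n,u in(("top",(363.4,222)),("side",(306,157.5)),("top",((266.5)/4-.5+300,347.5/4-.5+145)),("side",((662.5-402)/3.5+239.5,115.5/3.5+124.5))):
    print(n,r(ray(n,u,.0945)))
print("house roof apex",r(ray("top",((318)/4+300,425/4+145),.11)),r(ray("side",((724-402)/3.5+240,92/3.5+125),.11)))
print("house base/eave",[r(ray("top",((u)/4+300,v/4+145),.075)) for u,v in((265,384),(351,397),(345,479),(245,474))])
R=cv2.Rodrigues; s=bot.sense();q=s["ee_rot"]
from scipy.spatial.transform import Rotation as Ro
print(r(Ro.from_quat(np.r_[q[1:],q[0]]).as_matrix()),r(s["position"]),r(s["joint_pos"]))
E
```

```text
top sides [0.1974, 0.1654, 0.1978, 0.1644] centre [0.6593, -0.2103] yaw [13.5925, 14.7214]
 tab pred [0.5478, -0.2384]
side sides [0.1975, 0.1709, 0.1961, 0.1653] centre [0.6577, -0.2078] yaw [15.4368, 14.9363]
 tab pred [0.5467, -0.2379]
top [0.5606, -0.2335, 0.0945]
side [0.5575, -0.2281, 0.0945]
top [0.5348, -0.2395, 0.0945]
side [0.5322, -0.2353, 0.0945]
house roof apex [0.4791, -0.2683, 0.11] [0.4783, -0.2643, 0.11]
house base/eave [[0.5109, -0.2429, 0.075], [0.5012, -0.3013, 0.075], [0.4455, -0.2935, 0.075], [0.4497, -0.2259, 0.075]]
[[0.9408, 0.339, -0.0002], [0.339, -0.9408, 0.0006], [0.0, -0.0007, -1.0]] [0.2372, -0.6583, 0.2135] [-1.2583, 0.3792, 1.7345, 0.0, 1.0285, -0.0333]
```

Call:
send_rows([
  [50,0,0,0,0,0,5.2],
  [50,45,-36.7,0,0,0,0],
  [50,45,-36.7,0,0,0,0],
  [50,45,-36.7,0,0,0,0],
  [50,45,-36.7,0,0,0,0],
  [50,45,-36.7,0,0,0,0],
  [50,45,-36.7,0,0,0,0],
  [50,45,-36.7,0,0,0,0],
  [50,45,-36.7,0,0,0,0],
  [50,46,-36.7,0,0,0,0],
], grip_force=40)

```text
clock: 1.45
position: [0.5477, -0.2348, 0.214]
ee_rot: [0.0, 0.992, 0.127, 0.0]
contact_force: [0.6, 0.1, 0.1]
gripper_width: 0.0499
finger_force: 0.0
```

Call:
send_rows([
  [50,0,0,10,0,0,0],
  [50,0,0,0,0,0,0],
  [50,0,0,0,0,0,0],
])

```text
clock: 1.82
position: [0.5462, -0.2374, 0.2039]
ee_rot: [-0.0, 0.992, 0.127, -0.0]
contact_force: [0.5, 0.1, 0.5]
gripper_width: 0.0497
finger_force: 0.0
```

Call:
send_rows([
  [50,0,0,30,0,0,0],
  [50,0,0,30,0,0,0],
  [50,0,0,25,0,0,0],
  [50,0,0,0,0,0,0],
])

```text
clock: 2.33
position: [0.5454, -0.237, 0.1177]
ee_rot: [-0.001, 0.992, 0.126, -0.001]
contact_force: [0.3, 0.1, 0.5]
gripper_width: 0.0496
finger_force: 0.0
```

```bash
python3 - <<'E'
from h import *
f=lambda i,k:cv2.resize(i[:,:,::-1],None,fx=k,fy=k,interpolation=cv2.INTER_CUBIC)
A=f(C["top"]["image"][145:275,300:400],4);B=f(C["side"]["image"][105:205,240:350],3.5)
o=np.zeros((600,800,3),np.uint8);o[:A.shape[0],:A.shape[1]]=A;o[:B.shape[0],402:402+B.shape[1]]=B
cv2.imwrite("pics/pre.png",o)
E
```

```text
(no output)
```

View pics/pre.png

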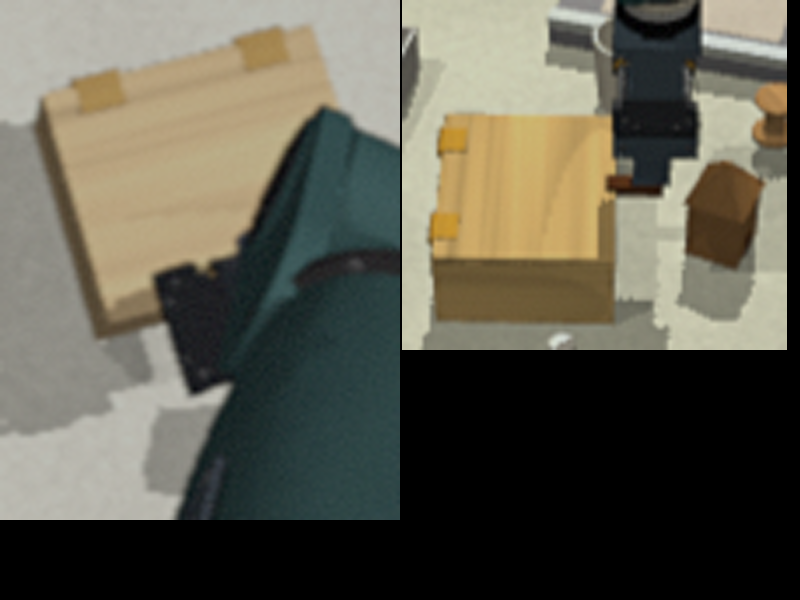

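The side view shows the finger over the tab's outer part (crop (640,165)), clear of both the house and the lid edge. I'll descend and grip.

Call:
send_rows([
  [50,0,0,20,0,0,0],
  [50,0,0,20,0,0,0],
  [50,0,0,9,0,0,0],
  [50,0,0,0,0,0,0],
  [10,0,0,0,0,0,0],
  [10,0,0,0,0,0,0],
  [10,0,0,0,0,0,0],
  [10,0,0,0,0,0,0],
], grip_force=40)

```text
clock: 3.42
position: [0.5479, -0.2392, 0.071]
ee_rot: [0.002, 0.992, 0.127, 0.001]
contact_force: [-1.4, -24.9, -2.1]
gripper_width: 0.0179
finger_force: 40.0
```

Call:
send_rows([
  [10,0,2.0,0,0,0,0],
  [10,0,0,0,0,0,0],
])

```text
clock: 3.68
position: [0.5479, -0.2394, 0.0704]
ee_rot: [0.001, 0.992, 0.127, 0.001]
contact_force: [-0.3, -8.6, -1.5]
gripper_width: 0.0176
finger_force: 40.0
```

Call:
send_rows([
  [10,0,1,0,0,0,0],
  [10,1.4,0,-17.4,0,0,0],
  [10,2.9,0,-17.2,0,0,0],
  [10,4.4,0,-16.9,0,0,0],
  [10,5.8,0,-16.5,0,0,0],
  [10,0,0,0,0,0,0],
  [10,0,0,0,0,0,0],
])

```text
clock: 4.55
position: [0.5617, -0.2359, 0.138]
ee_rot: [0.0, 0.992, 0.127, 0.0]
contact_force: [0.2, -3.9, 1.8]
gripper_width: 0.0175
finger_force: 40.0
```

Call:
send_rows([
  [10,7.2,0,-15.9,0,0,0],
  [10,8.6,0,-15.2,0,0,0],
  [10,9.9,0,-14.4,0,0,0],
  [10,11.1,0,-13.5,0,0,0],
  [10,12.2,0,-12.5,0,0,0],
  [10,0,0,0,0,0,0],
  [10,0,0,0,0,0,0],
])

```text
clock: 5.42
position: [0.609, -0.2238, 0.2092]
ee_rot: [0.0, 0.992, 0.127, 0.0]
contact_force: [0.7, -4.3, 2.7]
gripper_width: 0.0178
finger_force: 40.0
```

```bash
python3 - <<'E'
from h import *
f=lambda i,k:cv2.resize(i[:,:,::-1],None,fx=k,fy=k,interpolation=cv2.INTER_CUBIC)
B=f(C["side"]["image"][55:215,220:370],3.6)
cv2.imwrite("pics/mid.png",B)
E
```

```text
(no output)
```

View pics/mid.png

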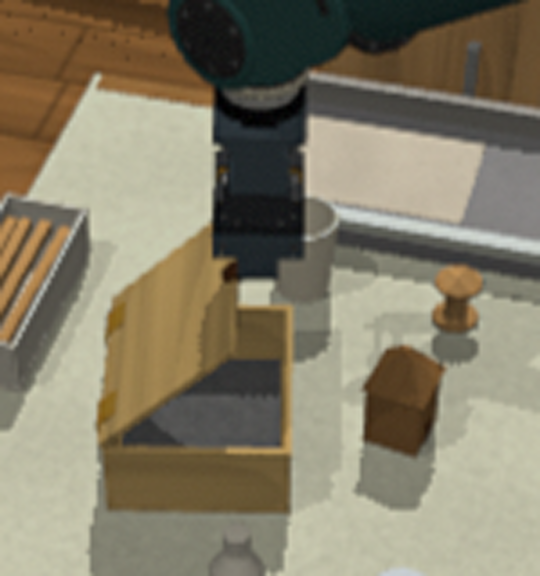

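The lid is held by its tab at about 45°, with its front edge at crop (237,300), and the house hasn't moved. I'll do the last 15°.

Call:
send_rows([
  [10,13.3,0,-11.3,0,0,0],
  [10,14.2,0,-10.1,0,0,0],
  [10,15,0,-8.9,0,0,0],
  [10,0,0,0,0,0,0],
  [10,0,0,0,0,0,0],
  [10,0,0,0,0,0,0],
])

```text
clock: 6.28
position: [0.65, -0.2133, 0.2393]
ee_rot: [0.0, 0.992, 0.127, -0.0]
contact_force: [2.0, -7.4, 0.8]
gripper_width: 0.0176
finger_force: 40.0
```

```bash
python3 - <<'E'
from h import *
f=lambda i,k:cv2.resize(i[:,:,::-1],None,fx=k,fy=k,interpolation=cv2.INTER_CUBIC)
cv2.imwrite("pics/end.png",f(C["side"]["image"][55:215,220:370],3.6))
p=bot.sense()["position"];h=p[2]+.0188-.0805
ax=np.array([np.cos(np.radians(14.6)),np.sin(np.radians(14.6))])
x=(np.array(p[:2])-[.6585,-.209])@ax-.085
print(p,"radius",np.hypot(x,h),"angle",np.degrees(np.arctan2(h,-x))-np.degrees(np.arctan2(7,200)), "from h",np.degrees(np.arcsin(h/np.hypot(.2,.007)))-2)
E
```

```text
[ 0.64998337 -0.21331138  0.23924219] radius 0.20104495170424638 angle 60.01370032286367 from h 60.51947128485765
```

View pics/end.png

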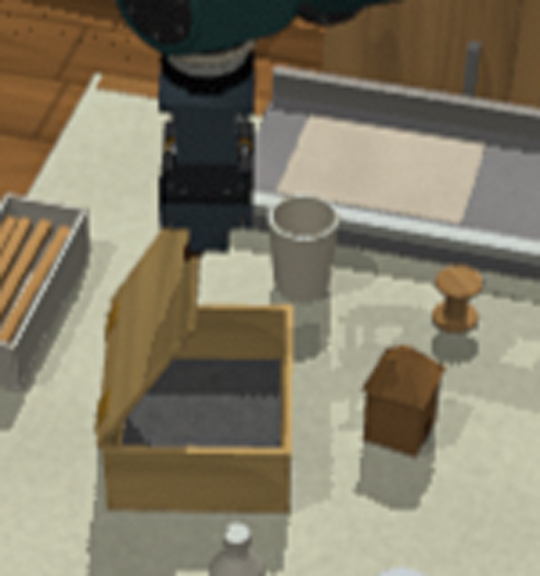

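The lid is open at about 60° with its tab still in the gripper, at crop (190,250), and the house and other items are undisturbed.

```bash
python3 -c "from bench import bot; print(bot.job_done())"
```

```text
the job is handed in; nothing more can be done
None
```

I opened the right-hand case's lid (case_b, the one with the house in front) by its tab to about 60°, as measured from the gripper pose, and handed the job in at about 6.4 s with the tab still gripped; the last side-view crop showed the house unmoved, but I took no closing picture of the left case or the items near it.

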